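Drilling template onto the batten's dowel

ROBOT

A 6-joint arm with a two-finger parallel gripper is mounted at the origin on the work surface. World frame = base frame: x ahead of the robot, y to its left, z up, the work surface at z = 0. Lengths are in mm, angles in rad, forces in N, time in s.
With the tool pointing down it reaches from about 400 to 925 mm from the base axis. Payload 12.5 kg.
Tool frame: the origin (TCP) lies at the very end of the fingers, on their centre line; the grasp point (between the pads) lies 19 mm behind it; z points along the fingers, y is the direction in which the jaws open and shut (so a half turn about z gives the same grasp; the last joint's range is limited). The gripper opens to 95 mm and grips with 3 to 60 N. Pads are 20 mm wide; open, the fingers measure 119 mm over their backs; the gripper's body (75 mm by 180 mm) begins 59 mm behind the grasp point.
Start: joints at [-1.416, 0.491, 1.559, -0, 1.092, -0.106], TCP at [161.181, -603.877, 214.661] pointing down, gripper open.
Joint ranges: [-3.1, 3.1], [-0.84, 2.19], [0.05, 2.79], [-1.13, 4.28], [0.06, 2.93], [-2.69, 2.69]. Speed limits (rad/s): [2.22, 2.22, 2.79, 3.14, 3.14, 3.14].

INTERFACE

Orientations are given as [roll, pitch, yaw] about the fixed x, y, z axes, in that order (R = Rz(yaw) Ry(pitch) Rx(roll)).
In Python, from cell import env gives the robot as it stands.
- The arm moves only by the shell command python3 -m pendant 'ROWS'. ROWS is JSON, a list that holds one entry, the list of rows, each a list of 5 numbers: the opening, from 0 (shut) to 1 (fully open), then the shift along the tool's x, y, z in m, then the turn about the tool's z in rad. A call has exactly 8 rows; each row is the pose to reach, as a shift and turn from the pose commanded when the call began, along the tool's axes at that moment; what a row does not reach only later rows make up. A row lasts 1/10 s, in which the tool goes at most 50 mm and 8.59 degrees, less where a joint would pass 70% of its speed; a pose out of reach is approached as far as the arm can. A call with a gripper value outside its range is refused whole. The fingers move at their own pace and stop on an object; the grip force is fixed at half the most. Time passes only in rows, so rows that repeat a pose let the fingers close, or fill a call up. It gives the time, the measured TCP pose, the force and the opening at its end, in the units of the state.
- env.state(): the state, without advancing time (a new reading comes with each control period).
- env.read_camera(name): name is "side" or "top" or "wrist"; returns a dict with "image" (400x640x3 uint8, blue, green, red), "range_z" (400x640 float32, mm along the optical axis (not along the pixel's ray), 0 where there is no reading), "fx", "fy", "cx", "cy" (pixels), "rvec" (rotation vector, rad) and "tvec" (3), from world to camera coordinates, as OpenCV has them; the wrist camera has in their place "tool_from_camera" (4x4, takes a point from camera to tool coordinates, whose origin is the TCP and whose axes are the flange's). Camera axes: x right, y down, z forward; pixel columns grow to the right and rows downward; lengths in mm; the calibration is good to about 2 mm. The wrist camera is an equidistant fisheye: a pixel r from the principal point sees the ray r / f radians off the axis. A picture is of the moment at which its call begins: read the wrist's pose just before it.
- env.job_done(): hands the job in, once; it reports no verdict.
The state is a dict: "t": time; "joints": joint angles; "qvel": joint speeds; "tau": joint torques, N m; "eef_pos": TCP position; "tcp_rot": TCP orientation; "ft_force": force on the tool from outside, world axes, zero at the start; "moment": the same for the moment, N m; "opening": opening from 0.0 (shut) to 1.0 (fully open).
Only numpy, scipy, OpenCV 4.12 (cv2) and the standard library are available. Lean on these libraries where they do the work, as an engineer would, in place of code of your own. Each camera call takes 0.05 s, during which the arm holds its last target. There are 200 camera calls.

TASK

Get the batten ready for drilling: on the vacuum unit push the white key (power), then the green key (pump), then the blue key (hold-down valve), each right down and let up before the next, so that the batten is sucked fast. Then take the red-gripped drilling template by its grip and work it over the dowel standing in the middle of the batten, where the hole under the grip hides it, until the plate drops on and lies flat along the batten. Leave everything else where it is, and finish holding: end with the fingers still gripping the template's red grip and pressing it firmly down on the batten (about 10 to 20 N), as it must be held for the drill.

Things in the scene. Friction and masses are not known exactly. Their poses are not given: they have to be found in the camera images.
- station: vacuum drilling station, fixed to the table: dark grey base board 290 (its x) x 460 (its y) x 18 mm carrying the pump unit on its -x side and the batten on a suction rail on its +x side; origin at the centre of the board's underside, z up
- batten_end (a point): middle of the +y end edge of the batten's upper face. The batten is a fixed, teal-painted wooden board 70 mm wide, 500 mm long, 19 mm thick lying along the station's y axis, centre line at station x = +60 mm, upper face 67 mm above the table
- fence (a point): middle of the top edge of the aluminium fence along the +x side of the batten: 6 mm thick, 360 mm long, its top 5 mm above the batten's upper face, its inner face 35 mm from the batten's centre line
- pump_unit (a point): middle of the top of the blue pump unit, 100 x 220 mm, its top 78 mm above the table; its three round keys stand in a row along the station's y
- pin (a point): foot of the dark steel locating dowel, on its axis and level with the batten's upper face, at the middle of the batten; the dowel is 10 mm in diameter and stands up 9 mm above the batten, its last 3 mm tapered to 5 mm across. Axes as the station's
- template_red: drilling template with a RED grip, about 0.3 kg: flat aluminium plate 60 (its x) x 150 (its y) x 10 mm, starting flat on the table; origin at the centre of the underside, z up. Seated, its y axis runs along the batten, either way round, and the plate clears the fence by 5 mm, so it must be within about 3 degrees of parallel
- red_hole (a point): mouth of the template's locating hole, in the middle of the underside straight below the grip (hidden from above): 12 mm in diameter, 10 mm deep, closed on top by the grip
- red_grip (a point): point to grasp: middle of the red grip, 34 mm above the underside. The grip is 20 mm wide (x), 84 mm long (y) and rises from 10 to 44 mm above the underside; close the fingers across the 20 mm width (the template's x axis)
- key_white (a joint): travel of the white key in m: 0 up, 0.006 fully down; a spring pushes it back, 5 N hold it fully down
- key_white_top (a point): centre of the upper face of the white key, the power key at the larger y of the station; 24 mm across, key spacing 45 mm, about 100 mm above the table; it is pressed straight down
- key_green (a joint): travel of the green key in m: 0 up, 0.006 fully down; a spring pushes it back, 5 N hold it fully down
- key_green_top (a point): centre of the upper face of the green key, the pump key in the middle of the row; 24 mm across, key spacing 45 mm, about 100 mm above the table; it is pressed straight down
- key_blue (a joint): travel of the blue key in m: 0 up, 0.006 fully down; a spring pushes it back, 5 N hold it fully down
- key_blue_top (a point): centre of the upper face of the blue key, the valve key at the smaller y of the station; 24 mm across, key spacing 45 mm, about 100 mm above the table; it is pressed straight down
- template_yellow: bystander: a second aluminium template of the same size (60 x 150 x 10 mm plate, 20 x 84 x 34 mm grip) but with a yellow grip and other drill holes; not for this job; origin at the centre of its underside
- bit_case: bystander: black and orange drill-bit case, 50 x 75 x 22 mm, lying loose on the station's base board beside the pump unit; origin at the centre of its underside
- screw_tin: bystander: small open steel bowl, rim radius 36 mm, 32 mm high; origin at the centre of its underside
- drill: bystander: blue and black cordless drill standing on its battery, about 200 mm high and 260 mm long; origin at the centre of its underside
- ribbon_reel: bystander: pink ribbon reel lying flat, 104 mm across, 40 mm high; origin at the centre of its underside
- offcut: bystander: teal-painted offcut of batten, 100 x 70 x 19 mm, lying flat; origin at the centre of its underside
- scraper: bystander: black scraper lying flat, about 200 mm long, 95 mm wide, 18 mm high; origin near its middle, on the table
Things that resemble listed ones, but are neither listed nor needed, are in the scene too. Leave any black look-alike of the template_red alone.

How it is judged:
By the outcome, as a careful person would: the job done as asked, in the order asked, and still so for the second after the job is handed in, while the arm keeps its last pose, push and grip.
It also fails if it takes over 58 s, if anything falls off the work surface, if the arm or the gripper's body presses on something with over 40 N, if the wrist force passes 120 N, or if a joint passes its speed limit or range.

## Working session

There is one attempt and no reset: what is moved stays moved. The work goes in short steps, Python scripts to look and compute and a shell command to move; the robot and the scene stay as the last step left them, time stands still between calls to the robot, and variables do not carry over. Pictures are saved under pics/ and viewed, about 8 in all and at most 12, crops included, and the job is handed in when it is done.

```bash
ls; mkdir -p pics; cat > h.py <<'E'
import numpy as np, cv2
from cell import env
from scipy.spatial.transform import Rotation as R
def cam(n):
    return env.read_camera(n)
def world(c,pts,z):
    "cast pixels on plane z (pinhole cams)"
    Rm=cv2.Rodrigues(np.array(c["rvec"],float))[0]; t=np.array(c["tvec"],float).ravel()
    o=-Rm.T@t; p=np.atleast_2d(np.array(pts,float))
    d=np.c_[(p[:,0]-c["cx"])/c["fx"],(p[:,1]-c["cy"])/c["fy"],np.ones(len(p))]@Rm
    return o+d*((z-o[2])/d[:,2])[:,None]
def cloud(c):
    "world xyz for each pixel from range"
    Rm=cv2.Rodrigues(np.array(c["rvec"],float))[0]; t=np.array(c["tvec"],float).ravel()
    v,u=np.mgrid[:400,:640]; z=c["range_z"]
    P=np.dstack([(u-c["cx"])/c["fx"]*z,(v-c["cy"])/c["fy"]*z,z])
    return (P-t)@Rm
def toolpose(s):
    return R.from_euler('xyz',s["tcp_rot"]).as_matrix(), np.array(s["eef_pos"],float)
def wrist_world(c,s,pts,z):
    p=np.atleast_2d(np.array(pts,float)); d=(p-[c["cx"],c["cy"]])/[c["fx"],c["fy"]]
    th=np.linalg.norm(d,axis=1); k=np.sin(th)/np.maximum(th,1e-9)
    r=np.c_[d*k[:,None],np.cos(th)]
    T=np.array(c["tool_from_camera"],float); Rt,pt=toolpose(s)
    o=Rt@T[:3,3]+pt; w=r@(Rt@T[:3,:3]).T
    return o+w*((z-o[2])/w[:,2])[:,None]
E
python3 - <<'E'
from h import *
print({k:np.round(v,3) if not isinstance(v,float) else v for k,v in env.state().items()})
for n in ["top","side"]:
    c=cam(n); cv2.imwrite(f"pics/{n}0.png",c["image"]); np.savez(f"{n}0.npz",**c)
E
```

```text
pics
{'t': 0.0, 'joints': array([-1.416,  0.492,  1.559, -0.   ,  1.092, -0.106]), 'qvel': array([ 0.002, -0.001, -0.002, -0.002, -0.001, -0.   ]), 'tau': array([-1.0000e-03, -6.1265e+01, -2.5819e+01,  6.9000e-02,  4.8000e-02,
       -0.0000e+00]), 'eef_pos': array([ 161.144, -603.613,  214.07 ]), 'tcp_rot': array([-3.14 , -0.   ,  0.261]), 'ft_force': array([-0.424, -0.276,  0.173]), 'moment': array([-0.02 , -0.012, -0.003]), 'opening': 0.9997796039789145}
```

View pics/top0.png

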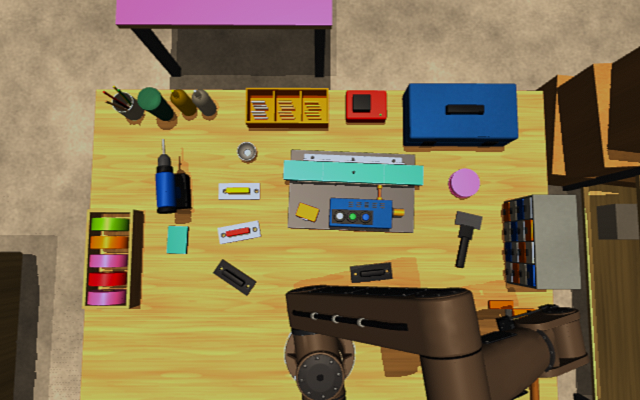

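View pics/side0.png

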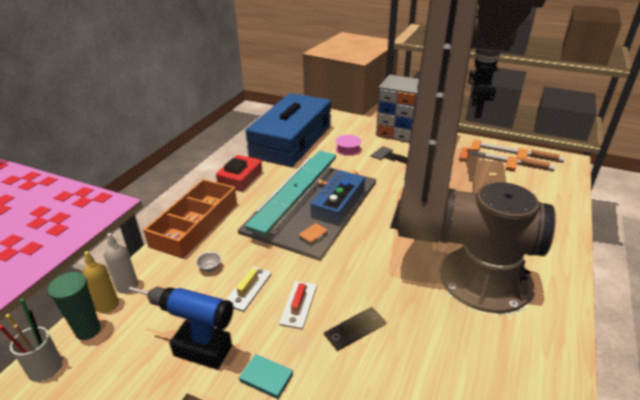

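The top view shows the keys at about (339/352/364, 216), the dowel at about (353,172), the red template at (239,232) and the teal batten from (285,171) to (422,175). The side view agrees. Next I'll measure these.

```bash
python3 - <<'E'
from h import *
c=dict(np.load("top0.npz")); im=c["image"]; hsv=cv2.cvtColor(im,cv2.COLOR_BGR2HSV); H,S,V=[hsv[...,i].astype(int) for i in range(3)]
W=cloud(c)
def comps(m,name,z,roi):
    x0,y0,x1,y1=roi; k=np.zeros_like(m); k[y0:y1,x0:x1]=m[y0:y1,x0:x1]
    n,l,st,ce=cv2.connectedComponentsWithStats(k.astype(np.uint8))
    for i in range(1,n):
        if st[i,4]<12: continue
        p=np.argwhere(l==i)[:,::-1].astype(np.float32)
        w=world(c,p,z)[:,:2].astype(np.float32); r=cv2.minAreaRect(w)
        print(name,ce[i].round(1),st[i,4],"mean",w.mean(0).round(1),"rect",np.round(r[0],1),np.round(r[1],1),round(r[2],1),"zmed",np.median(W[l==i][:,2]).round(1))
comps(((H<6)|(H>174))&(S>150)&(V>90),"redgrip",44,(205,215,275,250))
comps((S<60)&(V>140),"redplate",10,(205,215,275,250))
comps((H>80)&(H<95)&(S>80),"batten",67,(270,150,440,195))
comps((S<50)&(V>170),"white",100,(328,195,400,230))
comps((H>45)&(H<75)&(S>100),"green",100,(328,195,400,230))
comps((V<110),"pin",72,(335,165,370,180))
print(V[208:224:2,330:375:3]); 
s=im[190:235,280:420]; cv2.imwrite("pics/st.png",cv2.resize(im[140:250,205:435],None,fx=3.4,fy=3.4,interpolation=cv2.INTER_CUBIC))
E
```

```text
redgrip [237.3 231.8] 126 mean [430.7 295.1] rect [430.5 294.9] [19.5 83. ] 10.4 zmed 42.9
redplate [238.8 231.8] 507 mean [431.5 295.7] rect [431.6 296.6] [ 61.3 151.5] 10.8 zmed 9.7
batten [352.9 172.4] 2748 mean [ 642.3 -117.4] rect [ 642.2 -117.3] [494.8  72.8] 87.8 zmed 66.6
white [339.5 215.5] 32 mean [485.9 -67.4] rect [485.9 -67.4] [17.3 17.4] 89.9 zmed 99.9
green [352.3 216. ] 42 mean [ 484.2 -111.8] rect [ 484.2 -112.3] [22.  22.1] 44.9 zmed 99.5
[[125 170 173 174 175 173 172 169 174 172 169 170 168 168 159]
 [129  72  66  36  66  66  69  71  72  82  81  81  82 119 126]
 [144  71  61  82  60  68  61  64  62  65  65  56  67  54  75]
 [150  63 111 223 172  46  70 192 156  52  49 101 194  51  80]
 [151  49 141 218 186  48  65 208 192  55  50 200 205  79  80]
 [156  52  74 225  99  52  76 195 161  56  43 179 205  56  79]
 [164  71  47  59  49  70  32  61  57  53  45  54  85  46  95]
 [155  72  67  66  66  68  68  42  53  67  65  27  31  61  95]]
```

View pics/st.png

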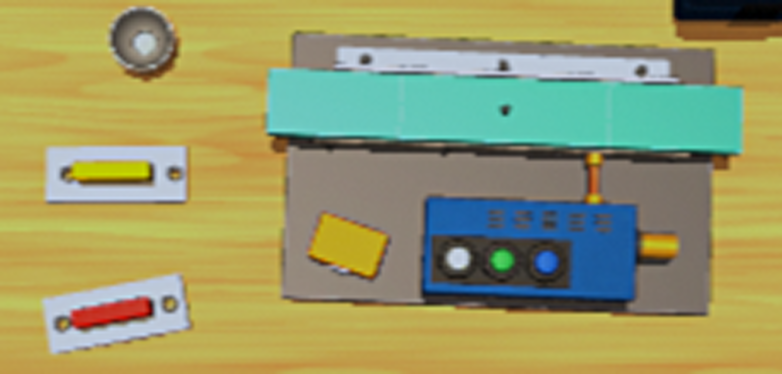

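White, green and blue keys are at crop (457,258), (502,260) and (546,263). The dowel is at (504,109) and the red template's grip at (112,312). Next I work out the move to above the white key.

```bash
cat > go.py <<'E'
import sys
from h import *
x,y,z,yaw=map(float,sys.argv[1:5]); s=env.state(); Rt,p=toolpose(s)
print("t",round(s["t"],2),"pos",p.round(1),"rot",np.round(s["tcp_rot"],4),"F",np.round(s["ft_force"],1))
print("shift",((Rt.T@(np.array([x,y,z])-p))/1000).round(4),"turn",round((s["tcp_rot"][2]-yaw+np.pi)%(2*np.pi)-np.pi,4))
E
python3 - <<'E'
from h import *
c=dict(np.load("top0.npz"))
print("keys",world(c,[(339.4,215.7),(352.5,216.2),(365.5,217.0)],100).round(1).tolist(),"pin",world(c,[(353.2,172.0)],72).round(1))
E
python3 go.py 485 -67 150 1.533
```

```text
keys [[485.2, -67.0, 100.0], [483.5, -112.3, 100.0], [480.9, -157.3, 100.0]] pin [[ 642.9 -117.9   72. ]]
t 0.1 pos [ 161.2 -603.6  214.1] rot [-3.1405e+00 -1.0000e-04  2.6080e-01] F [-0.7  0.6  0.6]
shift [ 0.4513 -0.4349  0.0646] turn -1.2722
```

```bash
python3 -m pendant '[[[0,0.03,-0.03,0,-0.1],[0,0.062,-0.06,0,-0.22],[0,0.094,-0.09,0,-0.34],[0,0.126,-0.12,0,-0.46],[0,0.158,-0.15,0,-0.58],[0,0.19,-0.18,0,-0.7],[0,0.222,-0.21,0,-0.8],[0,0.25,-0.24,0,-0.9]]]'; python3 go.py 485 -67 150 1.533
```

```text
t: 0.9
eef_pos: [341.5, -305.8, 214.6]
tcp_rot: [-3.142, -0.0, 1.165]
ft_force: [0.0, -0.0, 0.7]
opening: 0.385
t 0.9 pos [ 341.5 -305.8  214.6] rot [-3.1416e+00 -1.0000e-04  1.1649e+00] F [ 0.  -0.   0.7]
shift [0.276  0.0375 0.0646] turn -0.3681
```

```bash
python3 -m pendant '[[[0,0.04,0.006,0.01,-0.06],[0,0.085,0.012,0.02,-0.12],[0,0.13,0.018,0.03,-0.18],[0,0.175,0.024,0.04,-0.24],[0,0.22,0.03,0.05,-0.3],[0,0.255,0.035,0.06,-0.35],[0,0.276,0.0375,0.0646,-0.368],[0,0.276,0.0375,0.0646,-0.368]]]'; python3 go.py 485.2 -67 112 1.533
python3 - <<'E'
from h import *
import pickle
s=env.state(); c=cam("wrist"); cv2.imwrite("pics/w1.png",c["image"]); pickle.dump((s,c),open("w1.pkl","wb"))
print(np.round(c["tool_from_camera"],2),c["fx"],c["cx"],c["cy"])
E
```

```text
t: 1.7
eef_pos: [485.7, -67.3, 149.2]
tcp_rot: [-3.14, -0.0, 1.532]
ft_force: [0.2, -0.0, -0.1]
opening: 0.005
t 1.7 pos [485.7 -67.3 149.2] rot [-3.1403e+00 -4.0000e-04  1.5322e+00] F [ 0.2 -0.  -0.1]
shift [ 0.0003 -0.0005  0.0372] turn -0.0008
[[   0.     -0.97   -0.25   68.36]
 [   1.      0.     -0.      0.89]
 [   0.     -0.25    0.97 -170.07]
 [   0.      0.      0.      1.  ]] 309.70691628693146 316.08456894844085 193.72895644314252
```

View pics/w1.png

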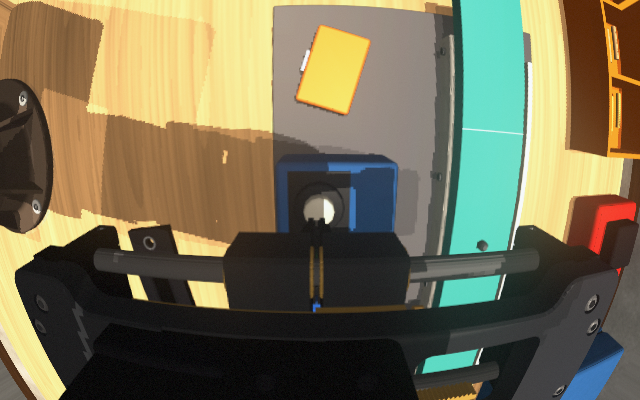

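The white key is under the fingers at (319,212), the dowel tip is at (482,245) and the batten's edges are also visible. I'll cast these points and compare them with the top camera.

```bash
python3 - <<'E'
from h import *
import pickle
s,c=pickle.load(open("w1.pkl","rb")); im=c["image"]; h=cv2.cvtColor(im,cv2.COLOR_BGR2HSV)
print("key",wrist_world(c,s,[(319,211)],100).round(1))
t=cv2.inRange(h,(75,80,60),(98,255,255)); print("pin rows"); 
roi=(t[236:256,470:495]==0); 
for r in roi: print("".join(".#"[int(v)] for v in r))
p=[];q=[]
for v in range(10,225,6):
    u=np.flatnonzero(t[v,430:545])+430
    if len(u): p.append((u[0],v)); q.append((u[-1],v))
for a in (p,q):
    w=wrist_world(c,s,a,67)[:,:2]; l=cv2.fitLine(w.astype(np.float32),cv2.DIST_HUBER,0,.01,.01).ravel()
    l[:2]*=np.sign(l[1]); print("yaw",-np.arctan2(l[0],l[1]).round(4),"x at y=-118",(l[2]+l[0]/l[1]*(-118-l[3])).round(1))
print("tip",wrist_world(c,s,[(482,245)],73).round(1))
E
```

```text
key [[488.6 -68.5 100. ]]
pin rows
.........................
.........................
.........................
.........................
.........................
..........####...........
.........#######.........
........#########........
........#########........
.......###########.......
.......###########.......
........##########.......
.........########........
..........#######........
...........####..........
.........................
...............##########
..#######################
#########################
#########################
yaw -0.0384 x at y=-118 604.1
yaw -0.036 x at y=-118 680.8
tip [[ 644.5 -119.1   73. ]]
```

```bash
python3 -m pendant '[[[0,0,0,0.015,0],[0,0,0,0.032,0],[0,0,0,0.045,0],[0,0,0,0.0545,0],[0,0,0,0.058,0],[0,0,0,0.058,0],[0,0,0,0.058,0],[0,0,0,0.058,0]]]'
```

```text
t: 2.55
eef_pos: [484.7, -70.3, 93.9]
tcp_rot: [3.141, 0.001, 1.528]
ft_force: [-9.2, -1.9, 26.2]
opening: 0.007
```

Fully down: the tip is at z 94 with 26 N. Lift and go to green.

```bash
python3 -m pendant '[[[0,0,0,-0.012,0],[0,0,0,-0.025,0],[0,0,0,-0.03,0],[0,-0.015,0,-0.03,0],[0,-0.035,0,-0.03,0],[0,-0.0455,0,-0.03,0],[0,-0.0455,0,-0.03,0],[0,-0.0455,0,-0.02,0]]]'; python3 go.py 484 -113 92 1.533
python3 -m pendant '[[[0,0,0,0.008,0],[0,0,0,0.014,0],[0,0,0,0.018,0],[0,0,0,0.0195,0],[0,0,0,0.0195,0],[0,0,0,0.0195,0],[0,0,0,0.0195,0],[0,0,0,0.0195,0]]]'
```

```text
t: 3.35
eef_pos: [483.6, -115.2, 112.2]
tcp_rot: [3.14, 0.0, 1.528]
ft_force: [0.3, -0.5, 0.1]
opening: 0.003
t 3.35 pos [ 483.6 -115.2  112.2] rot [3.1402e+00 5.0000e-04 1.5278e+00] F [ 0.3 -0.5  0.1]
shift [0.0022 0.0003 0.0202] turn -0.0052
t: 4.15
eef_pos: [483.1, -114.3, 93.9]
tcp_rot: [3.141, 0.0, 1.529]
ft_force: [-7.8, 2.2, 27.1]
opening: 0.006
```

```bash
python3 -m pendant '[[[0,0,0,-0.012,0],[0,0,0,-0.025,0],[0,0,0,-0.03,0],[0,-0.015,0,-0.03,0],[0,-0.035,0,-0.03,0],[0,-0.043,0,-0.03,0],[0,-0.043,0,-0.03,0],[0,-0.043,0,-0.02,0]]]'; python3 go.py 481.8 -158 92 1.533
python3 -m pendant '[[[0,0,0,0.008,0],[0,0,0,0.014,0],[0,0,0,0.018,0],[0,0,0,0.0195,0],[0,0,0,0.0195,0],[0,0,0,0.0195,0],[0,0,0,0.0195,0],[0,0,0,0.0195,0]]]'
```

```text
t: 4.95
eef_pos: [481.8, -158.0, 112.6]
tcp_rot: [3.14, 0.0, 1.528]
ft_force: [0.1, 0.3, -0.5]
opening: 0.006
t 4.95 pos [ 481.8 -158.   112.6] rot [3.1404e+00 5.0000e-04 1.5281e+00] F [ 0.1  0.3 -0.5]
shift [-0.     -0.      0.0206] turn -0.0049
t: 5.75
eef_pos: [481.3, -157.2, 94.0]
tcp_rot: [-3.141, -0.0, 1.529]
ft_force: [-4.9, 3.4, 20.2]
opening: 0.001
```

```bash
python3 -m pendant '[[[0,0,0,-0.015,0],[0,0,0,-0.035,0],[0,0,0,-0.06,0],[0.6,0.03,0,-0.08,0],[0.6,0.07,0,-0.09,0],[0.6,0.115,0,-0.09,0],[0.6,0.16,0,-0.09,0],[0.6,0.205,0,-0.09,0]]]'; python3 go.py 431 295.5 170 1.759
```

```text
t: 6.55
eef_pos: [489.9, 49.0, 183.0]
tcp_rot: [3.141, 0.0, 1.529]
ft_force: [0.6, -0.4, -0.2]
opening: 0.37
t 6.55 pos [489.9  49.  183. ] rot [3.1412e+00 1.0000e-04 1.5288e+00] F [ 0.6 -0.4 -0.2]
shift [ 0.2439 -0.0692  0.0129] turn -0.2302
```

```bash
python3 -m pendant '[[[0.6,0.04,-0.01,0,-0.03],[0.6,0.08,-0.02,0,-0.07],[0.6,0.12,-0.035,0,-0.11],[0.6,0.16,-0.047,0,-0.15],[0.6,0.2,-0.058,0.005,-0.19],[0.6,0.23,-0.066,0.01,-0.22],[0.6,0.244,-0.069,0.013,-0.23],[0.6,0.244,-0.069,0.013,-0.23]]]'
python3 - <<'E'
from h import *
s=env.state(); c=cam("wrist"); im=c["image"]; cv2.imwrite("pics/w2.png",im)
h=cv2.cvtColor(im,cv2.COLOR_BGR2HSV)
m=cv2.inRange(h,(0,150,80),(6,255,255))|cv2.inRange(h,(174,150,80),(180,255,255))
n,l,st,ce=cv2.connectedComponentsWithStats(m)
for i in range(1,n):
    if st[i,4]>150:
        w=wrist_world(c,s,np.argwhere(l==i)[:,::-1],44)[:,:2].astype(np.float32); r=cv2.minAreaRect(w)
        print(st[i],"mean",w.mean(0),"rect",np.round(r,1) if 0 else r)
print(s["eef_pos"],s["tcp_rot"])
E
python3 go.py 431 295.5 15 1.759
```

```text
t: 7.35
eef_pos: [430.8, 294.9, 169.3]
tcp_rot: [-3.141, 0.0, 1.761]
ft_force: [0.3, -0.5, 0.1]
opening: 0.597
[310 146  19  16 184] mean [426.09442 328.8936 ] rect ((427.850341796875, 327.1526794433594), (17.257036209106445, 14.525218963623047), 10.961777687072754)
[ 310  159   18   68 1095] mean [435.3961  286.32468] rect ((434.7388610839844, 288.267578125), (17.163471221923828, 68.3667984008789), 11.431344985961914)
[607 304  33  30 329] mean [1107.5233   145.76965] rect ((1116.66748046875, 149.00860595703125), (127.24048614501953, 68.39775085449219), 0.10731681436300278)
[430.84001218 294.88423834 169.31484601] [-3.14078175e+00  3.10132728e-04  1.76110560e+00]
t 7.4 pos [431.2 293.8 169.6] rot [-3.1410e+00  5.0000e-04  1.7599e+00] F [-0.4  0.5 -0.9]
shift [0.0017 0.0002 0.1546] turn 0.0009
```

View pics/w2.png

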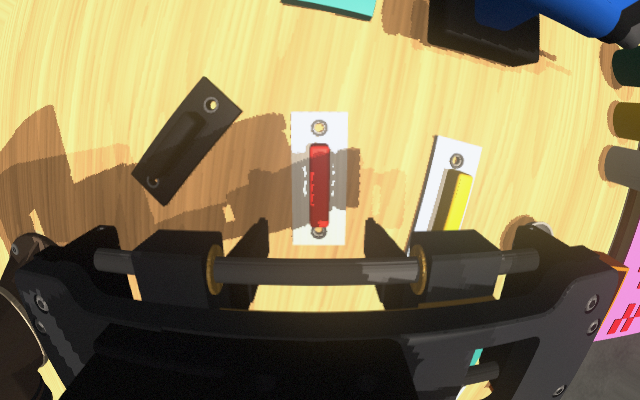

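Red grip spans (310–328, 146–227) and lies between the open fingers. The grasp centre is about (432.5, 295).

```bash
python3 -m pendant '[[[0.6,0.001,0.0015,0.03,0],[0.6,0.001,0.0015,0.07,0],[0.6,0.001,0.0015,0.11,0],[0.6,0.001,0.0015,0.14,0],[0.6,0.001,0.0015,0.153,0],[0.6,0.001,0.0015,0.1555,0],[0,0.001,0.0015,0.1555,0],[0,0.001,0.0015,0.1555,0]]]'
python3 -m pendant '[[[0,0,0,0,0],[0,0,0,0,0],[0,0,0,0,0],[0,0,0,0,0],[0,0,0,-0.015,0],[0,0,0,-0.04,0],[0,0,0,-0.08,0],[0,0,0,-0.12,0]]]'; python3 go.py 643.5 -118.5 110 1.533
```

```text
t: 8.2
eef_pos: [433.5, 295.1, 15.9]
tcp_rot: [3.14, -0.0, 1.759]
ft_force: [-0.7, -0.2, -0.1]
opening: 0.483
t: 9.0
eef_pos: [432.1, 294.7, 135.2]
tcp_rot: [-3.14, 0.001, 1.759]
ft_force: [1.2, 0.5, -3.4]
opening: 0.207
t 9.0 pos [432.1 294.7 135.2] rot [-3.1396e+00  7.0000e-04  1.7588e+00] F [ 1.2  0.5 -3.4]
shift [-0.4454  0.1305  0.0253] turn 0.2258
```

```bash
python3 -m pendant '[[[0,-0.015,0.005,-0.01,0.02],[0,-0.045,0.013,-0.02,0.05],[0,-0.085,0.025,-0.02,0.08],[0,-0.125,0.037,-0.02,0.1],[0,-0.165,0.048,-0.02,0.12],[0,-0.205,0.06,-0.02,0.15],[0,-0.245,0.072,-0.02,0.17],[0,-0.28,0.082,-0.02,0.19]]]'
python3 go.py 643.5 -118.5 140 1.533
```

```text
t: 9.8
eef_pos: [566.0, 33.3, 154.2]
tcp_rot: [-3.141, 0.0, 1.567]
ft_force: [-0.4, 0.4, -4.0]
opening: 0.208
t 9.8 pos [566.   33.3 154.2] rot [-3.1408e+00  1.0000e-04  1.5675e+00] F [-0.4  0.4 -4. ]
shift [-0.1516  0.078   0.0141] turn 0.0345
```

```bash
python3 -m pendant '[[[0,-0.025,0.013,0,0.01],[0,-0.055,0.028,0,0.02],[0,-0.085,0.044,0,0.03],[0,-0.115,0.06,0.005,0.034],[0,-0.14,0.073,0.01,0.034],[0,-0.1516,0.078,0.014,0.0345],[0,-0.1516,0.078,0.014,0.0345],[0,-0.1516,0.078,0.014,0.0345]]]'
python3 - <<'E'
from h import *
import pickle
s=env.state(); c=cam("wrist"); im=c["image"]; pickle.dump((s,c),open("w3.pkl","wb"))
t=cam("top"); pickle.dump(t,open("t3.pkl","wb")); sd=cam("side"); pickle.dump(sd,open("s3.pkl","wb"))
a=cv2.resize(im,(640,400)); b=cv2.resize(sd["image"][120:240,220:412],(320,200)); d=cv2.resize(t["image"][140:240,260:420],(320,200))
cv2.imwrite("pics/w3.png",np.vstack([a,np.hstack([b,d])]))
print(s["eef_pos"],s["tcp_rot"],s["opening"])
E
```

```text
t: 10.6
eef_pos: [642.6, -115.7, 140.2]
tcp_rot: [-3.14, -0.0, 1.534]
ft_force: [-0.2, -0.3, -2.9]
opening: 0.207
[ 642.63432323 -115.67754967  140.17371172] [-3.14027716e+00 -4.70295473e-04  1.53434466e+00] 0.20662084875510145
```

View pics/w3.png

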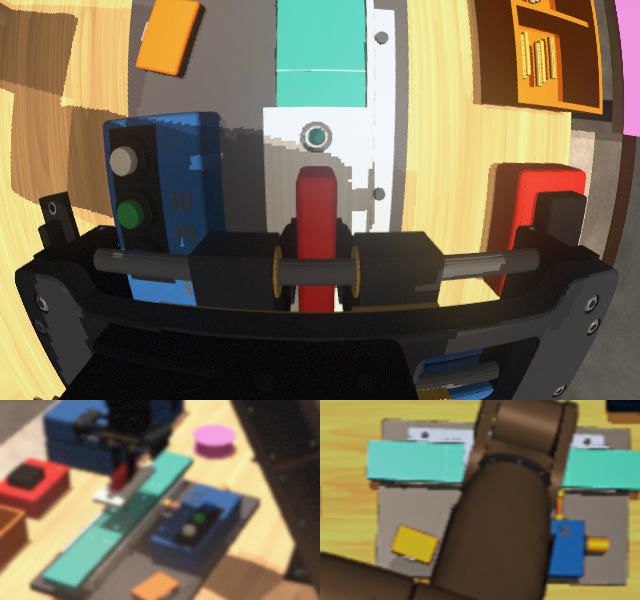

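```bash
python3 - <<'E'
from h import *
import pickle
s,c=pickle.load(open("w3.pkl","rb")); im=c["image"]; h=cv2.cvtColor(im,cv2.COLOR_BGR2HSV).astype(int)
def tool(pts,z):
    s0=dict(tcp_rot=[0,0,0],eef_pos=[0,0,0]); return wrist_world(c,s0,pts,z)
z=4.6
# far edge per column
m=(h[...,1]<60)&(h[...,2]>130)
e=[]
for u in range(270,362,4):
    v=np.flatnonzero(m[95:125,u]); e.append((u,v[0]+95-.5) if len(v) else None)
e=[x for x in e if x]; w=tool(e,z); print("far edge x",np.median(w[:,0]).round(1),"slope",np.polyfit(w[:,1],w[:,0],1).round(4))
L=[];Rr=[]
for v in range(112,128,2):
    u=np.flatnonzero(m[v,255:369])+255; L.append((u[0]-.5,v)); Rr.append((u[-1]+.5,v))
for a in (L,Rr):
    w=tool(a,z); print("side y",np.median(w[:,1]).round(1),"slope",np.polyfit(w[:,0],w[:,1],1).round(4))
r=((h[...,0]<8)|(h[...,0]>172))&(h[...,1]>120)
u0=[(u,np.flatnonzero(r[150:200,u])[0]+150) for u in range(304,330,4)]
print("grip end x",tool(u0,-29.4)[:,0].round(1))
# hole centre (316,137) on plate
print("hole",tool([(316,137)],z).round(1))
# batten edges: yaw
t=(h[...,0]>75)&(h[...,0]<98)&(h[...,1]>80)
for k in (0,-1):
    a=[]
    for v in range(10,100,4):
        u=np.flatnonzero(t[v,255:380])
        if len(u): a.append((u[k]+255,v))
    w=wrist_world(c,s,a,67); p=np.polyfit(w[:,1],w[:,0],1); print("batten yaw",-np.arctan(p[0]).round(4),"x@-118",np.polyval(p,-118).round(1))
# pin seen earlier, in tool frame terms
s1,c1=pickle.load(open("w1.pkl","rb")); R1,p1=toolpose(s1); print("pin top in w1",wrist_world(c1,s1,[(482.3,245.3)],74).round(1))
E
```

```text
far edge x 73.8 slope [-1.20000e-03  7.38533e+01]
side y -30.0 slope [  0.0878 -35.7372]
side y 30.4 slope [-1.53000e-02  3.13891e+01]
grip end x [40.8 40.8 40.3 40.3 39.8 40.3 39.8]
hole [[56.5  0.8  4.6]]
batten yaw -0.044 x@-118 611.4
batten yaw -0.0392 x@-118 681.2
pin top in w1 [[ 644.3 -119.    74. ]]
```

```bash
python3 - <<'E'
from h import *
c=dict(np.load("side0.npz")); im=c["image"]
h=cv2.cvtColor(im,cv2.COLOR_BGR2HSV)
t=cv2.inRange(h,(75,80,50),(98,255,255))
for r in t[176:196,284:310]: print("".join("#."[int(v>0)] for v in r))
def proj(P): return cv2.projectPoints(np.array(P,float).reshape(-1,1,3),c["rvec"],c["tvec"],np.array([[c["fx"],0,c["cx"]],[0,c["fy"],c["cy"]],[0,0,1.]]),None)[0].reshape(-1,2).round(1).tolist()
print("proj tip top-cam/wrist",proj([[642.9,-117.9,76],[642.9,-117.9,67],[644.3,-119,76]]))
g=im[176:196,284:310].astype(int).sum(2)//3
print(g[4:14,4:20])
E
```

```text
##########................
#########.................
########..................
#######...................
######....................
#####.....................
####......................
###.......................
##.........#..............
#..........#..............
.........................#
........................##
.......................###
......................####
.....................#####
....................######
...................#######
..................########
.................#########
................##########
proj tip top-cam/wrist [[296.4, 183.7], [296.6, 185.9], [296.2, 183.4]]
[[169 147 144 145 146 148 147 149 149 148 148 147 147 148 146 149]
 [152 143 145 147 146 151 145 147 148 147 148 146 149 148 147 147]
 [141 145 146 147 147 146 143 141 142 146 145 145 146 147 147 147]
 [143 148 148 146 146 140 130 122 130 138 145 146 147 150 147 148]
 [146 148 146 147 144 133 116 100 109 130 140 146 148 148 148 147]
 [146 146 147 148 144 131 107  91  99 125 141 147 149 147 148 147]
 [150 147 148 147 146 139 122 106 115 133 142 147 149 148 149 150]
 [147 146 148 147 149 145 138 134 136 143 148 149 149 148 146 144]
 [149 146 145 148 147 146 146 143 147 146 148 149 146 146 145 135]
 [148 147 147 146 149 147 147 147 147 147 149 149 147 144 138 118]]
```

```bash
python3 go.py 643.7 -117.4 95 1.533
```

```text
t 10.75 pos [ 643.  -115.3  140.9] rot [3.1415 0.     1.5355] F [-0.   0.1 -3.6]
shift [-0.0021  0.0008  0.0459] turn 0.0025
```

```bash
python3 -m pendant '[[[0,-0.001,0.0004,0.012,0.001],[0,-0.002,0.0008,0.028,0.0025],[0,-0.002,0.0008,0.04,0.0025],[0,-0.002,0.0008,0.047,0.0025],[0,-0.002,0.0008,0.05,0.0025],[0,-0.002,0.0008,0.0515,0.0025],[0,-0.002,0.0008,0.0525,0.0025],[0,-0.002,0.0008,0.0525,0.0025]]]'; python3 go.py 643.7 -117.4 80 1.533
```

```text
t: 11.55
eef_pos: [644.3, -118.6, 88.4]
tcp_rot: [3.141, 0.0, 1.532]
ft_force: [0.6, -1.0, -2.9]
opening: 0.208
t 11.55 pos [ 644.3 -118.6   88.4] rot [3.1407e+00 3.0000e-04 1.5318e+00] F [ 0.6 -1.  -2.9]
shift [ 0.0012 -0.0007  0.0084] turn -0.0012
```

No contact though the underside should be below the dowel tip, so it is probably entering. Continue down gently.

```bash
python3 -m pendant '[[[0,0,0,0.001,0],[0,0,0,0.002,0],[0,0,0,0.003,0],[0,0,0,0.004,0],[0,0,0,0.005,0],[0,0,0,0.006,0],[0,0,0,0.006,0],[0,0,0,0.006,0]]]'; python3 go.py 643.7 -117.4 80 1.533
```

```text
t: 12.35
eef_pos: [644.6, -118.8, 82.2]
tcp_rot: [3.14, 0.001, 1.532]
ft_force: [5.1, -2.1, -1.4]
opening: 0.21
t 12.35 pos [ 644.6 -118.8   82.2] rot [3.1401e+00 5.0000e-04 1.5318e+00] F [ 5.1 -2.1 -1.4]
shift [ 0.0014 -0.001   0.0021] turn -0.0012
```

```bash
python3 -m pendant '[[[0,0,0.0004,0,0],[0,-0.0002,0.0006,0.0005,0],[0,-0.0002,0.0006,0.001,0],[0,-0.0002,0.0006,0.0015,0],[0,-0.0002,0.0006,0.002,0],[0,-0.0002,0.0006,0.002,0],[0,-0.0002,0.0006,0.002,0],[0,-0.0002,0.0006,0.002,0]]]'; python3 go.py 643.7 -117.4 80 1.533
```

```text
t: 13.15
eef_pos: [644.8, -118.8, 81.9]
tcp_rot: [3.14, 0.0, 1.532]
ft_force: [-2.0, -1.4, 16.8]
opening: 0.209
t 13.15 pos [ 644.8 -118.8   81.9] rot [3.1404e+00 4.0000e-04 1.5318e+00] F [-2.  -1.4 16.8]
shift [ 0.0014 -0.0011  0.0019] turn -0.0012
```

It stops at z 81.9, so the underside is at about 67, with roughly 17 N. Now I check capture by nudging 2.5 mm along the batten, and plate height with the wrist range.

```bash
python3 -m pendant '[[[0,0.0005,0,-0.0006,0],[0,0.001,0,-0.0006,0],[0,0.0015,0,-0.0006,0],[0,0.002,0,-0.0006,0],[0,0.0025,0,-0.0006,0],[0,0.003,0,-0.0006,0],[0,0.003,0,-0.0006,0],[0,0.003,0,-0.0006,0]]]'
python3 -m pendant '[[[0,-0.001,0,0,0],[0,-0.002,0,0,0],[0,-0.003,0,0,0],[0,-0.004,0,0,0],[0,-0.005,0,0,0],[0,-0.006,0,0,0],[0,-0.006,0,0,0],[0,-0.006,0,0,0]]]'
python3 -m pendant '[[[0,0.001,0,0,0],[0,0.002,0,0,0],[0,0.003,0,0,0],[0,0.003,0,0,0],[0,0.003,0,0,0],[0,0.003,0,0,0],[0,0.003,0,0,0],[0,0.003,0,0,0]]]'
python3 - <<'E'
from h import *
s=env.state(); c=cam("wrist"); im=c["image"]
sd=cam("side")["image"]
v,u=np.mgrid[:400,:640]; d=np.dstack([(u-c["cx"])/c["fx"],(v-c["cy"])/c["fy"]]); th=np.linalg.norm(d,axis=2); k=np.tan(th)/np.maximum(th,1e-9)
Z=c["range_z"]; P=np.dstack([d[...,0]*k*Z,d[...,1]*k*Z,Z]); T=np.array(c["tool_from_camera"],float); Rt,p=toolpose(s)
W=(P@T[:3,:3].T+T[:3,3])@Rt.T+p
for n,(x0,x1,y0,y1) in dict(plate_far=(275,355,110,118),plate_near=(272,290,165,215),plate_nearR=(340,358,140,215),batten=(285,355,20,90)).items():
    q=W[y0:y1,x0:x1].reshape(-1,3); print(n,np.median(q,0).round(1))
m=sd[130:230,230:390]
cv2.imwrite("pics/w4.png",np.vstack([im,cv2.resize(m,(320,200))] if 0 else [im[:360],np.hstack([cv2.resize(m,(384,240),interpolation=cv2.INTER_CUBIC),np.zeros((240,256,3),np.uint8)])]))
print(s["ft_force"],s["moment"],s["eef_pos"],s["t"])
E
```

```text
t: 13.95
eef_pos: [645.1, -118.2, 82.0]
tcp_rot: [3.14, 0.003, 1.532]
ft_force: [-0.1, -15.0, 9.3]
opening: 0.209
t: 14.75
eef_pos: [644.8, -120.1, 82.0]
tcp_rot: [3.141, -0.002, 1.532]
ft_force: [1.1, 9.7, 11.4]
opening: 0.211
t: 15.55
eef_pos: [644.9, -119.4, 81.9]
tcp_rot: [3.14, 0.001, 1.532]
ft_force: [0.7, -4.7, 9.7]
opening: 0.205
plate_far [647.8 -49.6  77. ]
plate_near [626.  -92.6  77. ]
plate_nearR [665.8 -86.8  77. ]
batten [651.8 -14.   67. ]
[ 0.71518948 -4.67971326  9.65459081] [-0.71485274 -0.04875475  0.00634177] [ 644.935883   -119.43228252   81.94936758] 15.55
```

View pics/w4.png

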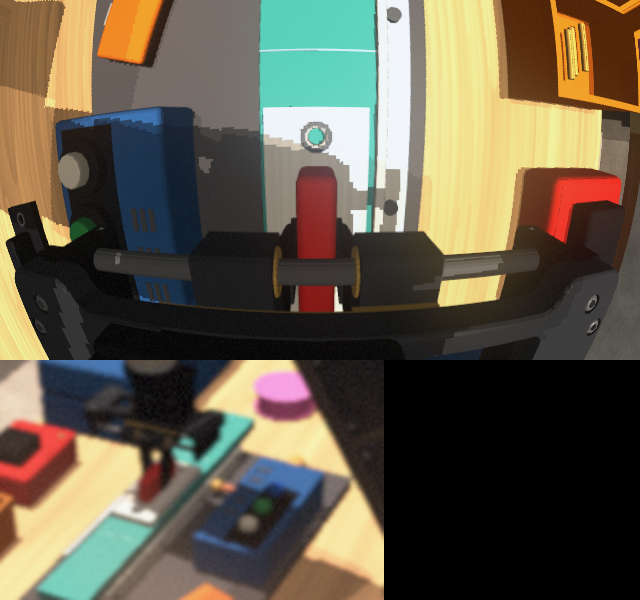

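The plate lies flat (top at 77.0 on all three patches, batten at 67.0). The dowel holds it: about +/-1 mm of play, then 10–15 N. Set the final press.

```bash
python3 -m pendant '[[[0,-0.0005,0,0.0001,0],[0,-0.0005,0,0.0003,0],[0,-0.0005,0,0.0003,0],[0,-0.0005,0,0.0003,0],[0,-0.0005,0,0.0003,0],[0,-0.0005,0,0.0003,0],[0,-0.0005,0,0.0003,0],[0,-0.0005,0,0.0003,0]]]'; python3 -m pendant '[[[0,0,0,0,0],[0,0,0,0,0],[0,0,0,0,0],[0,0,0,0,0],[0,0,0,0,0],[0,0,0,0,0],[0,0,0,0,0],[0,0,0,0,0]]]'
```

```text
t: 16.45
eef_pos: [644.9, -119.4, 82.0]
tcp_rot: [3.14, 0.001, 1.532]
ft_force: [-0.1, -1.1, 13.4]
opening: 0.208
t: 17.25
eef_pos: [644.9, -119.4, 82.0]
tcp_rot: [3.14, 0.001, 1.532]
ft_force: [0.2, -2.1, 13.4]
opening: 0.211
```

```bash
python3 -c "
from cell import env
print(env.job_done()); s=env.state(); print(s['t'],s['ft_force'],s['opening'])"
```

```text
the job is handed in; nothing more can be done
None
the job is handed in; nothing more can be done
```

The job is handed in at about 17 s of the 58 s allowed, with no verdict reported. The three keys are pressed and the red template is seated on the dowel and still held down.

- **Keys:** I pressed white, green and blue in that order and lifted clear after each. Each bottomed out with the finger tip at z ≈ 94 mm, the full 6 mm travel, at 20–27 N. I had no direct reading of the key travel or of the suction.
- **Template:** The hole went over the dowel on the first descent, with one 0.6 mm sideways correction. The wrist range then put the plate top at 77.0 mm on all three patches and the batten at 67.0 mm, so the plate lies flat. Nudging it along the batten gave about ±1 mm of play and then 10–15 N, so the dowel holds it.
- **Final hold:** The fingers are closed on the red grip (opening 0.21, about 20 mm). The wrist reads a steady 13.4 N upward, or about 16 N on the batten once the template's weight is counted.
- **Disagreements:** The camera estimates of the dowel and batten centre line differed by 1–4 mm. The last reading of the arm's state after hand-in was refused.

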